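Feed to neutral, then hold the plunger gauge on the marked spot

TASK

Make the machine safe and take a reading: first swing the power-feed lever fully upright into neutral and leave it there. Then lift the plunger gauge out of its wooden stand and hold it against the clamped sloping plate, tip inside the scribed circle, the gauge square to the plate's face and pressed gently so that its spring plunger is about half-way in. Finish while still holding the gauge steady in contact there, and leave the spanner, bottle and step block alone.

Things in the scene. Friction and masses are not known exactly. Their poses are not given: they have to be found in the camera images.
- feed_lever (a joint): angle of the power-feed lever in rad: 0 = upright (neutral), positive = the ball leans to the unit's own +y side; stops at -0.85 and +0.85. It starts leaning to the +y side, stays where it is left, and needs about 2 N at the ball to move.
- lever_ball (a point): centre of the black ball, 28 mm across, at the end of the steel lever (rod 10 mm thick); the ball's centre is 80 mm from the hinge axis. Nothing stands beside the ball. Its axes turn with the lever.
- lever_hinge (a point): point on the lever's hinge axis, 85 mm above the work surface on top of the grey power-feed unit (box 90 mm in x, 120 mm in y, 70 mm high, fixed; a dark hub 30 mm across and 50 mm long lies along the hinge axis). Its axes are the unit's: the hinge axis is its x axis, the lever swings in its y-z plane, z is up. The unit may stand on either side of the sloping plate.
- stand_top (a point): centre of the top face of the gauge's stand, a fixed wooden block 60 x 60 x 60 mm with an upright hole 17 mm wide and 52 mm deep; the gauge's shoulder rests on this face at the start. z up.
- gauge_mid (a point): centre of the loose gauge's square grey body, 24 x 24 x 76 mm, about 0.1 kg; at the start the gauge stands upright in its stand, this point 38 mm above the stand's top. z runs along the gauge from tip to top end, x and y are square to its flat sides. Below the body, on the same axis: a stem (10 mm thick, 18 mm long), then the plunger (6 mm thick, 24 mm long when out).
- gauge_tip (a point): the round end of the gauge's plunger, on the gauge's axis, 80 mm from gauge_mid towards -z when the plunger is out (70 mm when fully in).
- plunger (a joint): how far the plunger is pushed in, m: 0 = fully out, 0.010 = fully in (hard stop). Its spring pushes with 1.0 N at the start of the travel, 2.3 N half-way and 3.5 N at the end.
- plate: aluminium plate 100 x 80 x 10 mm on a fixed tilting table (foot 130 x 110 mm), sloped 20 degrees, under 95 mm high; two steel straps with bolt heads, 11 mm high, lie over its ends, 34 mm or more from the circle. Origin: centre of the scribed circle (20 mm diameter, with a cross) on the upper face, 64 mm above the work surface. z = outward normal of the face, x = up the slope, y = level.
- spanner: loose steel spanner lying on the surface, to be left alone
- oil_bottle: loose white bottle, 48 mm across and 120 mm high, to be left alone
- step_block: loose dark steel step block, 50 x 30 x 36 mm, to be left alone
Mind the look-alikes: they are no part of the job. Of the things that look like the part that bears stand_top, the largest one is meant. There is more than one size of the part that bears gauge_mid; the job needs the smaller.

How it is judged:
By the outcome, as a careful person would: the job done as asked, in the order asked, and still so for the second after the job is handed in, while the arm keeps its last pose, push and grip.
It also fails if it takes over 50 s, if anything falls off the work surface, if the arm or the gripper's body presses on something with over 40 N, if the wrist force passes 120 N, or if a joint passes its speed limit or range.

ROBOT

A 6-joint arm with a two-finger parallel gripper is mounted at the origin on the work surface. World frame = base frame: x ahead of the robot, y to its left, z up, the work surface at z = 0. Lengths are in mm, angles in degrees, forces in N, time in s.
With the tool pointing down it reaches from about 350 to 850 mm from the base axis. Payload 8.1 kg.
Tool frame: the origin (TCP) lies midway between the tips of the shut fingers; the grasp point (between the pads) lies 19 mm behind it (r.grip_depth is the distance from the TCP to the grasp point, in mm); z points along the fingers, y is the direction in which the jaws open and shut (so a half turn about z gives the same grasp; the last joint's range is limited). The gripper opens to 85 mm and grips with 20 to 120 N. Pads are 22 mm wide; open, the fingers measure 114 mm over their backs; the gripper's body (76 mm by 85 mm) begins 54 mm behind the grasp point. The pads swing forward as they close: fully open they stand 13 mm farther back than shut.
Start: joints at [-75.138, 7.471, 85.268, -0, 87.261, -4.893], TCP at [202.825, -564.683, 231.292] pointing down, gripper open.
Joint ranges: [-169.43, 169.43], [-51.17, 129.36], [1.28, 143.12], [-76.62, 256.62], [0, 156.53], [-152.29, 152.29]. Speed limits (degrees/s): [136.94, 136.94, 159.86, 180, 180, 180].

INTERFACE

Orientations are given as [roll, pitch, yaw] about the fixed x, y, z axes, in that order (R = Rz(yaw) Ry(pitch) Rx(roll)).
In Python, from bench import r, imaging gives the robot as it stands.
- The arm moves only by the shell command python3 -m creep 'ROWS' [FORCE]. ROWS is text: rows parted by semicolons, each of 7 numbers parted by spaces: the shift along the tool's x, y, z in cm, then the turn, a rotation vector about the tool's x, y, z in degrees, then the finger opening in cm, from 0 to 8.54. In form: dx dy dz ax ay az gripper; .... A call has 1 to 20 rows; each row is the pose to reach, as a shift and turn from the pose measured when the call began, along the tool's axes at that moment; what a row does not reach only later rows make up. A row lasts 1/10 s, in which the tool goes at most 50 mm and 8.59 degrees, less where a joint would pass 70% of its speed; a pose out of reach is approached as far as the arm can. A call with a gripper value outside its range is refused whole. The fingers move at their own pace and stop on an object; FORCE is the grip in N (left out, the last holds). Time passes only in rows, so rows that repeat a pose let the fingers close. It gives the time, the measured TCP pose, the force and the opening at its end, in the units of the state.
- r.sense(): the state, without advancing time (a new reading comes with each control period).
- imaging.snapshot(name): name is "scene" or "top"; returns the picture (384x512x3 uint8, red, green, blue); there is no depth.
- imaging.camera_info(name): a dict with "camera_matrix" (3x3 intrinsics, pixels), "k1" (the pictures are not rectified: a ray, as slopes to the right and down, at radius r is drawn at 1 + k1 r^2 times it, then the intrinsics apply), "R" (3x3) and "t" (3): a world point X has camera coordinates R X + t. Camera axes: x right, y down, z forward; pixel columns grow to the right and rows downward; lengths in mm; the calibration is good to about 2 mm. A picture is of the moment at which its call begins. camera_info takes no time and is no camera call.
- r.hand_in(): hands the job in, once; it reports no verdict.
The state is a dict: "time": time; "joint_pos": joint angles; "qd": joint speeds; "joint_efforts": joint torques, N m; "tool_pos": TCP position; "tcp_rot": TCP orientation; "ft_force": force on the tool from outside, world axes, zero at the start; "wrist_torque": the same for the moment, N m; "finger_gap": finger opening in mm.
Only numpy, scipy, OpenCV 4.12 (cv2) and the standard library are available. Lean on these libraries where they do the work, as an engineer would, in place of code of your own. Each camera call takes 0.05 s, during which the arm holds its last target.

## Working session

There is one attempt and no reset: what is moved stays moved. The work goes in short steps, Python scripts to look and compute and a shell command to move; the robot and the scene stay as the last step left them, time stands still between calls to the robot, and variables do not carry over. Pictures are saved under pics/ and viewed, and the job is handed in when it is done.

```bash
ls; mkdir -p pics; python3 - <<'E'
from bench import r, imaging
import cv2,numpy as np
for n in ("scene","top"):
    im=imaging.snapshot(n); cv2.imwrite(f"pics/{n}0.png",cv2.cvtColor(im,cv2.COLOR_RGB2BGR))
    print(imaging.camera_info(n))
print(r.sense())
E
```

```text
pics
{'camera_matrix': array([[399.2923477 ,   0.        , 254.54750382],
       [  0.        , 399.2923477 , 187.74668722],
       [  0.        ,   0.        ,   1.        ]]), 'k1': -0.0531560283830147, 'R': array([[ 0.23676559,  0.97141625,  0.01710317],
       [ 0.67229791, -0.15110147, -0.7246957 ],
       [-0.70139687,  0.18308143, -0.68885675]]), 't': array([-126.29687306, -285.9537615 , 1555.02265072])}
{'camera_matrix': array([[423.32682882,   0.        , 257.23955182],
       [  0.        , 423.32682882, 191.89344965],
       [  0.        ,   0.        ,   1.        ]]), 'k1': -0.04095889229185922, 'R': array([[-0.01071316, -0.99994071,  0.00194962],
       [-0.97844425,  0.01008069, -0.20626495],
       [ 0.20623307, -0.00411734, -0.97849424]]), 't': array([-18.22809162, 563.2113916 , 933.66136988])}
{'time': 0.1, 'joint_pos': array([-7.51367685e+01,  7.51244091e+00,  8.53234479e+01, -5.18969448e-04,
        8.72613219e+01, -4.89321876e+00]), 'qd': array([ 0.03434658, -0.04657479, -0.15709481, -0.07662262, -0.01201374,
       -0.02478834]), 'joint_efforts': array([ 4.50424131e-04, -5.70948279e+01, -5.01942122e+01, -2.35873113e-04,
        8.11836304e-03,  7.54826874e-05]), 'tool_pos': array([ 202.70183424, -564.19419274,  230.32811161]), 'tcp_rot': array([-1.79903099e+02, -7.77553081e-03,  1.97564689e+01]), 'ft_force': array([-0.36214249, -0.51248307,  0.36919816]), 'wrist_torque': array([-0.0219803 ,  0.00612811,  0.04767189]), 'finger_gap': 85.61037047697837}
```

View pics/scene0.png

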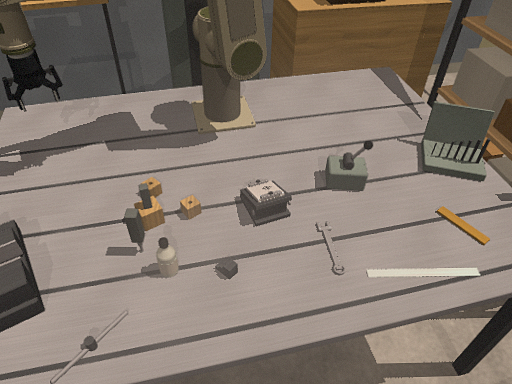

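View pics/top0.png

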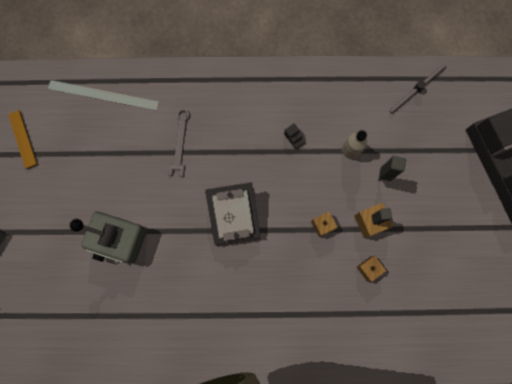

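The top view shows the lever unit at about (113,240), the plate at (234,215), and a stand with a gauge at (377,218). A second gauge, standing free and larger, is at (392,168), and the empty decoy stands are at (325,224) and (373,268). I'll enlarge these.

```bash
cat > h.py <<'E'
from bench import r, imaging
import cv2,numpy as np
def crop(src,out,x0,y0,w,h,s):
    im=cv2.imread(src)[y0:y0+h,x0:x0+w]; im=cv2.resize(im,None,fx=s,fy=s,interpolation=cv2.INTER_CUBIC)
    im=cv2.convertScaleAbs(im,alpha=1.5,beta=10)
    for k in range(0,w,10): cv2.putText(im,str(x0+k),(k*s,8),0,.3,(0,255,255),1); cv2.line(im,(k*s,10),(k*s,14),(0,255,255),1)
    for k in range(10,h,10): cv2.putText(im,str(y0+k),(0,k*s+4),0,.3,(0,255,255),1); cv2.line(im,(20,k*s),(24,k*s),(0,255,255),1)
    cv2.imwrite(out,im)
def ray(n,u,v):
    c=imaging.camera_info(n);K=c['camera_matrix'];R=c['R'];t=c['t']
    d=cv2.undistortPoints(np.array([[[u,v]]],float),K,np.array([c['k1'],0,0,0,0.]))[0,0]
    return -R.T@t, R.T@np.array([d[0],d[1],1])
def atz(n,u,v,z):
    o,d=ray(n,u,v); return o+d*(z-o[2])/d[2]
def tri(u1,v1,u2,v2):
    o,d=ray('scene',u1,v1);p,e=ray('top',u2,v2)
    s=np.linalg.lstsq(np.c_[d,-e],p-o,rcond=None)[0]
    a,b=o+s[0]*d,p+s[1]*e
    return (a+b)/2,np.linalg.norm(a-b)
def proj(n,X):
    c=imaging.camera_info(n)
    return cv2.projectPoints(np.atleast_2d(np.array(X,float)),cv2.Rodrigues(c['R'])[0],c['t'],c['camera_matrix'],np.array([c['k1'],0,0,0,0.]))[0][:,0]
E
python3 - <<'E'
from h import *
crop('pics/top0.png','pics/t1.png',60,170,210,110,3.8.__int__()+0)
crop('pics/top0.png','pics/t2.png',300,110,120,90,6)
crop('pics/top0.png','pics/t2b.png',300,195,110,95,6)
crop('pics/scene0.png','pics/s1.png',110,170,110,100,6)
crop('pics/scene0.png','pics/s2.png',230,130,160,100,5)
E
```

```text
(no output)
```

View pics/t1.png

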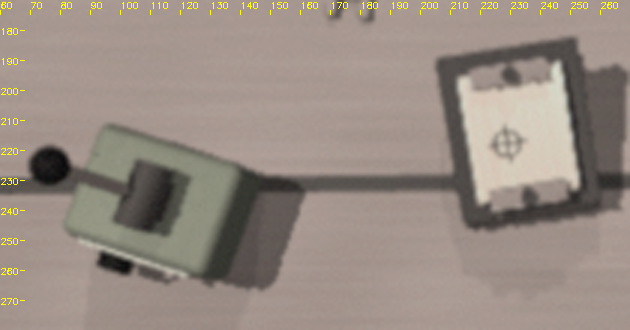

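View pics/t2b.png

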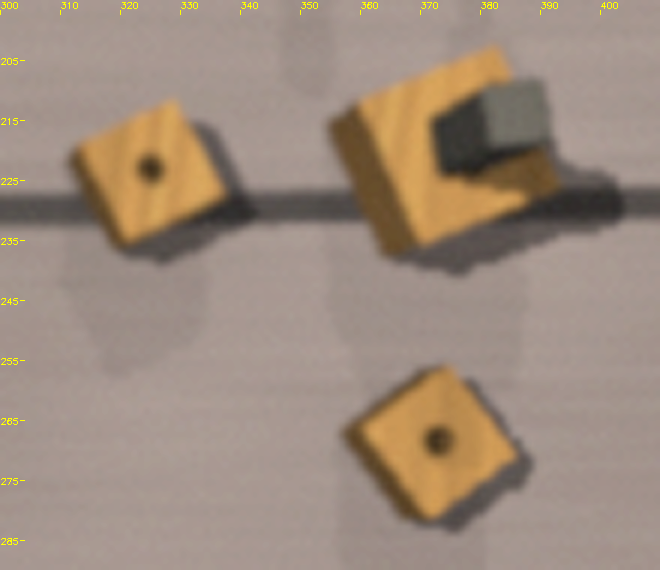

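View pics/s1.png

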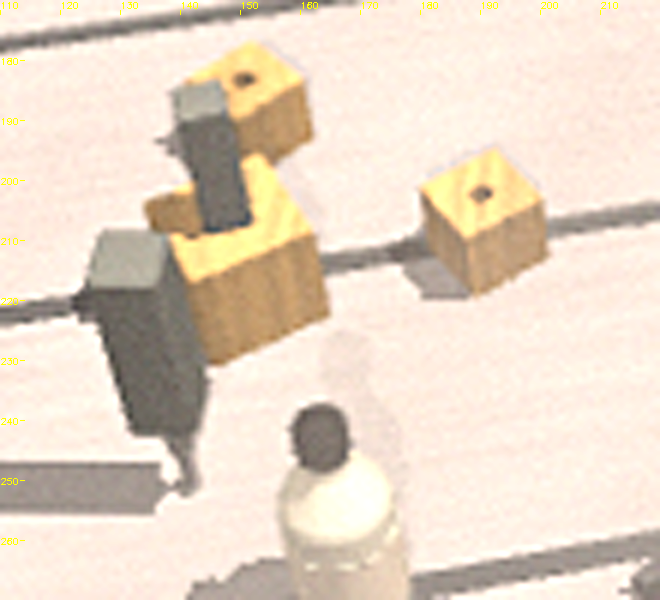

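View pics/s2.png

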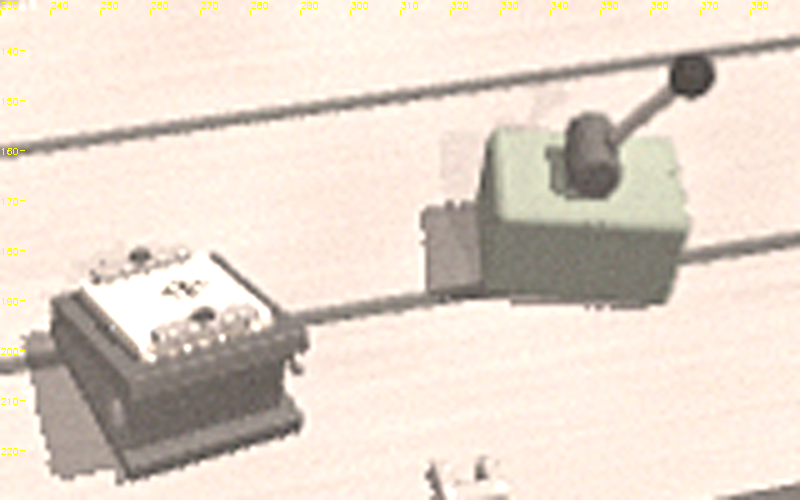

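View pics/t2.png

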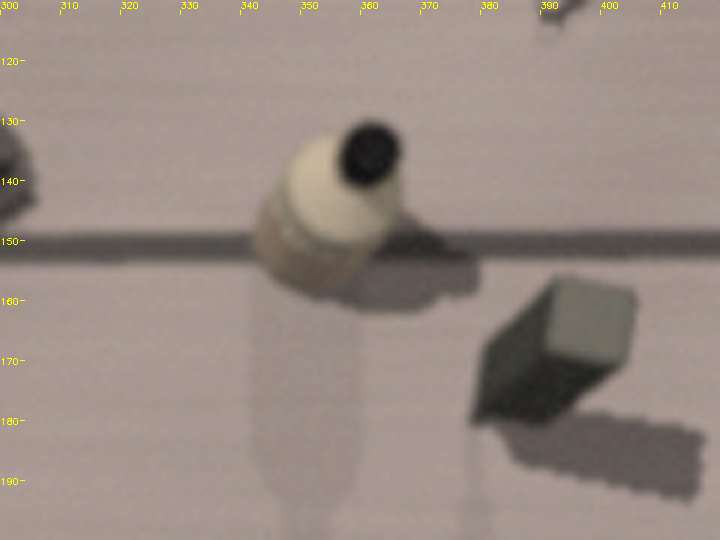

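```bash
python3 - <<'E'
from h import *
np.set_printoptions(precision=1,suppress=True)
T=lambda u,v,z:atz('top',u,v,z)
c=[T(*p,60) for p in [(360,211.7),(382.5,202.5),(393.7,226.3),(369.7,236.2)]]
print('stand',np.array(c),np.mean(c,0),[np.linalg.norm(c[i]-c[i-1]) for i in range(4)])
for i in range(4): d=c[i]-c[i-1]; print(np.degrees(np.arctan2(d[1],d[0])))
c=[T(*p,136) for p in [(380,210.8),(390.3,208),(392,218.3),(381.3,220.8)]]
print('gauge',np.mean(c,0),[np.linalg.norm(c[i]-c[i-1]) for i in range(4)])
for i in range(4): d=c[i]-c[i-1]; print(np.degrees(np.arctan2(d[1],d[0])))
# scene gauge top centre
print('gauge tri',tri(110+198/6,170+97/6,386,214.5), 'sceneproj of top centre',proj('scene',np.mean(c,0)))
print('ball',tri(368,145,76.3,225))
c=[T(*p,70) for p in [(95.7,212.3),(141,226),(128.3,261.7),(82,247.3)]]
print('unit',np.array(c),np.mean(c,0),[np.linalg.norm(c[i]-c[i-1]) for i in range(4)])
for i in range(4): d=c[i]-c[i-1]; print(np.degrees(np.arctan2(d[1],d[0])))
print('circle',T(229,217.7,64),tri(230+185/5,130+290/5,229,217.7))
crop('pics/top0.png','pics/p1.png',195,175,80,75,8)
crop('pics/scene0.png','pics/p2.png',232,170,65,60,10)
E
```

```text
stand [[ 513.2 -262.6   60. ]
 [ 534.4 -316.8   60. ]
 [ 478.1 -339.    60. ]
 [ 455.9 -281.6   60. ]] [ 495.4 -300.    60. ] [np.float64(60.33338217821816), np.float64(58.21960827942117), np.float64(60.44447490436641), np.float64(61.502311779633786)]
18.394364020131132
-68.68912909512636
-158.48759338404125
111.13492216307401
gauge [ 494.4 -299.1  136. ] [np.float64(21.688421247925145), np.float64(23.486892433962982), np.float64(22.468088088724222), np.float64(24.00772670123359)]
3.426243549166928
-75.61148826193694
-174.88246011848992
102.28325489150323
gauge tri (array([ 494.9, -299.9,  132.9]), np.float64(0.7044976126891336)) sceneproj of top centre [[143.  185.2]]
ball (array([476.8, 358.8, 148.5]), np.float64(0.8611767035083872))
unit [[516.4 348.9  70. ]
 [483.7 242.3  70. ]
 [403.2 267.6  70. ]
 [436.2 375.1  70. ]] [459.9 308.5  70. ] [np.float64(84.37214678845906), np.float64(111.48261327834699), np.float64(84.39254776202426), np.float64(112.50633493456769)]
-18.093586010924962
-107.0270156609459
162.6017524683932
72.95605240420633
circle [501.8  41.5  64. ] (array([502.5,  42.8,  61.5]), np.float64(2.257430896204465))
```

View pics/p1.png

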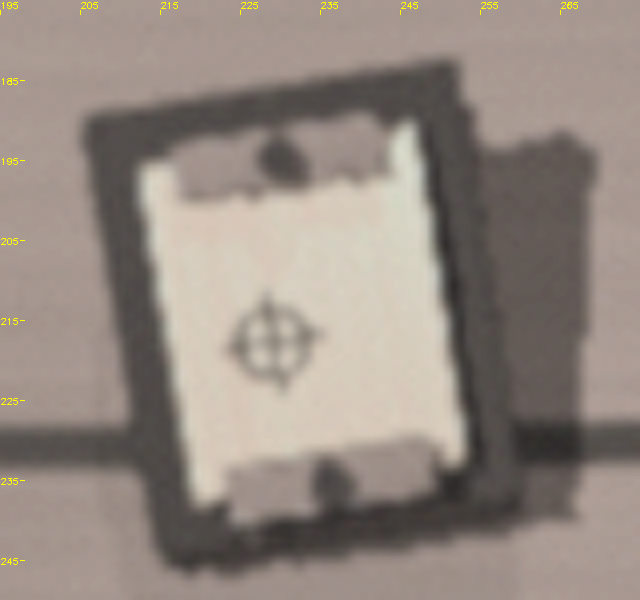

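View pics/p2.png

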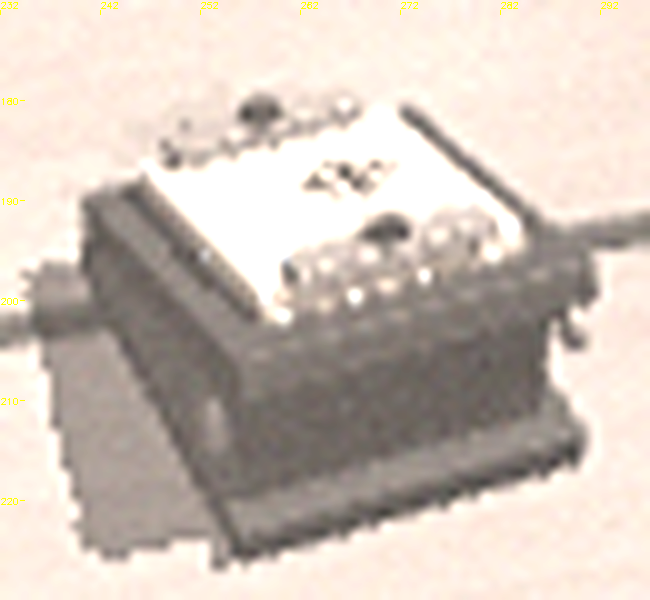

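```bash
python3 - <<'E'
from h import *
np.set_printoptions(precision=1,suppress=True)
P=[(284,195.5,212,195.5),(259,202,246,190.5),(246,187,253,233),(270.5,180.5,218.5,238.5)]
X=[]
for p in P: x,e=tri(*p); X.append(x); print(x,e)
X=np.array(X);print([np.linalg.norm(X[i]-X[i-1]) for i in range(4)])
# table frame outer corners
for p in [(290,196,205.5,190),(257,205,252,183)]: print('table',tri(*p))
from scipy.optimize import least_squares
obsS=np.array([p[:2] for p in P]);obsT=np.array([p[2:] for p in P])
for yaw0 in (0,90,180,270):
  def mod(q):
    y=np.radians(q[3]);t=np.radians(20)
    # x up the slope: horizontal dir rotated up
    x=np.array([np.cos(y)*np.cos(t),np.sin(y)*np.cos(t),np.sin(t)]);yy=np.array([-np.sin(y),np.cos(y),0]);
    o=q[:3]
    C=[o+sx*50*x+sy*40*yy for sx in(1,-1) for sy in(1,-1)] if yaw0%180==0 else [o+sx*50*x+sy*40*yy for sx in(1,-1) for sy in(1,-1)]
    return np.array(C),x,yy,np.cross(x,yy)
  def f(q):
    C=mod(q)[0]; 
    # assign by nearest
    a=proj('scene',C);b=proj('top',C)
    from scipy.optimize import linear_sum_assignment as L
    D=((b[:,None]-obsT[None])**2).sum(2);i,j=L(D)
    return np.r_[(a-obsS[j]).ravel(),(b-obsT[j]).ravel()]
  best=least_squares(f,[500,35,64,yaw0+10])
  print(yaw0,best.cost,best.x,mod(best.x)[3])
  best=least_squares(f,[500,35,64,yaw0-10])
  print(yaw0,best.cost,best.x,mod(best.x)[3])
E
```

```text
[552.9  80.3  71.2] 0.4611668645058569
[563.8   2.9  73.1] 2.197269738331163
[468.2 -12.3  45.4] 2.0636035050322623
[456.2  67.5  44.9] 1.0117272613313928
[np.float64(100.98599591618179), np.float64(78.15101632705638), np.float64(100.60147314964897), np.float64(80.72161210276809)]
table (array([564.6,  94.4,  77.5]), np.float64(1.2445173063030444))
table (array([580.2,  -9.1,  80.3]), np.float64(6.2882564636112885))
0 4.335707729379714 [510.2  34.5  58.4   8.1] [-0.3 -0.   0.9]
0 4.335707729379413 [510.2  34.5  58.4   8.1] [-0.3 -0.   0.9]
90 137.35645391725623 [510.4  34.   58.2  99. ] [ 0.1 -0.3  0.9]
90 137.3564539172218 [510.4  34.   58.2  99. ] [ 0.1 -0.3  0.9]
180 117.17532808894222 [510.9  34.7  59.6 190.8] [0.3 0.1 0.9]
180 117.1753280887568 [510.9  34.7  59.6 190.8] [0.3 0.1 0.9]
270 96.95259732688803 [510.4  35.5  58.  281.1] [-0.1  0.3  0.9]
270 96.95259732688254 [510.4  35.5  58.  281.1] [-0.1  0.3  0.9]
```

```bash
cat >> h.py <<'E'
from scipy.spatial.transform import Rotation as Ro
def go(p,Rt):
    s=r.sense(); R0=Ro.from_euler('xyz',s['tcp_rot'],degrees=True)
    d=R0.inv().apply(np.array(p)-s['tool_pos'])/10
    print('shift cm',np.round(d,2),'turn',np.round((R0.inv()*Rt).as_rotvec(degrees=True),2),'| now',np.round(s['tool_pos'],1),np.round(s['tcp_rot'],2),'f',np.round(s['ft_force'],2),'gap',round(s['finger_gap'],1),'t',round(s['time'],2))
down=lambda yaw: Ro.from_euler('xyz',[180,0,yaw],degrees=True)
E
python3 - <<'E'
from h import *
np.set_printoptions(precision=1,suppress=True)
print('big gauge top',tri(131.7,213.3,398,163.3))
print('hub',tri(348,161,109.5,235.7), 'hub top-only z100', atz('top',109.5,235,97))
print('ball scene-top',proj('scene',[476.8,358.8,148.5]))
print('circle scene z64',atz('scene',267,187.8,64))
print('bottle cap', atz('top',361.5,135,120))
# plate yaw from long edges in top with plane through circle
c=np.array([501.8,41.5,64])
for yaw in (8,):
  y=np.radians(yaw);n=np.array([-np.sin(np.radians(20))*np.cos(y),-np.sin(np.radians(20))*np.sin(y),np.cos(np.radians(20))])
  Q=[]
  for u,v in [(212,195.5),(246,190.5),(253,233),(218.5,238.5)]:
    o,d=ray('top',u,v); Q.append(o+d*((c-o)@n)/(d@n))
  Q=np.array(Q);print(Q,[np.linalg.norm(Q[i]-Q[i-1]) for i in range(4)])
  for i in range(4): d=Q[i]-Q[i-1]; print(np.degrees(np.arctan2(d[1],d[0])))
go([477,359,260],down(72.5))
E
```

```text
big gauge top (array([ 604.3, -329. ,  148.8]), np.float64(1.4824780747377977))
hub (array([461.4, 311.6,  82. ]), np.float64(4.3493064223269)) hub top-only z100 [460.7 304.3  97. ]
ball scene-top [[367.9 145. ]]
circle scene z64 [504.3  43.4  64. ]
bottle cap [ 679.6 -261.9  120. ]
[[550.4  79.2  83.4]
 [561.3   1.6  83.4]
 [467.6 -13.3  48.9]
 [455.7  66.7  48.7]] [np.float64(101.6803064274542), np.float64(78.37929534780565), np.float64(100.92354188766114), np.float64(80.910636237155)]
7.527029320850486
-82.03006886669425
-170.9491220382554
98.48239315466597
shift cm [ 57.  -77.6  -2.8] turn [ -0.1  -0.1 -52.7] | now [ 202.7 -564.2  230.3] [-179.9   -0.    19.8] f [-0.4 -0.5  0.4] gap 85.6 t 0.1
```

```bash
R="57 -77.6 -2.8 0 0 -52.7 5.5"; python3 -m creep '57 -77.6 -2.8 0 0 -52.7 5.5;57 -77.6 -2.8 0 0 -52.7 5.5;57 -77.6 -2.8 0 0 -52.7 5.5;57 -77.6 -2.8 0 0 -52.7 5.5;57 -77.6 -2.8 0 0 -52.7 5.5;57 -77.6 -2.8 0 0 -52.7 5.5;57 -77.6 -2.8 0 0 -52.7 5.5;57 -77.6 -2.8 0 0 -52.7 5.5;57 -77.6 -2.8 0 0 -52.7 5.5;57 -77.6 -2.8 0 0 -52.7 5.5;57 -77.6 -2.8 0 0 -52.7 5.5;57 -77.6 -2.8 0 0 -52.7 5.5;57 -77.6 -2.8 0 0 -52.7 5.5;57 -77.6 -2.8 0 0 -52.7 5.5;57 -77.6 -2.8 0 0 -52.7 5.5;57 -77.6 -2.8 0 0 -52.7 5.5;57 -77.6 -2.8 0 0 -52.7 5.5;57 -77.6 -2.8 0 0 -52.7 5.5;57 -77.6 -2.8 0 0 -52.7 5.5;57 -77.6 -2.8 0 0 -52.7 5.5' 30; python3 -c "
from h import *
go([477,359,260],down(72.5))"
```

```text
time: 2.1
tool_pos: [476.5, 362.8, 257.9]
tcp_rot: [-179.8, -0.0, 72.6]
ft_force: [0.0, -0.2, 0.8]
finger_gap: 54.7
shift cm [-0.34  0.16 -0.21] turn [-0.17 -0.04  0.13] | now [476.5 362.8 257.9] [-1.7983e+02 -4.0000e-02  7.2630e+01] f [ 0.01 -0.24  0.77] gap 54.7 t 2.1
```

```bash
python3 -m creep '-0.35 0.15 3 0 0 0 5.5;-0.35 0.15 7 0 0 0 5.5;-0.35 0.15 10 0 0 0 5.5;-0.35 0.15 12 0 0 0 5.5;-0.35 0.15 12.8 0 0 0 5.5;-0.35 0.15 12.8 0 0 0 5.5'; python3 -c "
from h import *
for n in ('scene','top'):
    cv2.imwrite('pics/%s1.png'%n,cv2.cvtColor(imaging.snapshot(n),cv2.COLOR_RGB2BGR))
crop('pics/scene1.png','pics/s3.png',310,90,100,100,6)
crop('pics/top1.png','pics/t3.png',50,190,100,80,6)
go([477,359,127],down(72.5))"
```

```text
time: 2.7
tool_pos: [475.6, 358.6, 128.3]
tcp_rot: [-179.7, 0.1, 72.6]
ft_force: [-0.4, -0.1, 0.3]
finger_gap: 54.9
shift cm [-0.05  0.    0.41] turn [-0.11 -0.11  0.13] | now [477.1 359.5 131.1] [-1.7989e+02 -1.1000e-01  7.2630e+01] f [-0.05  0.87  0.45] gap 55.0 t 2.8
```

View pics/s3.png

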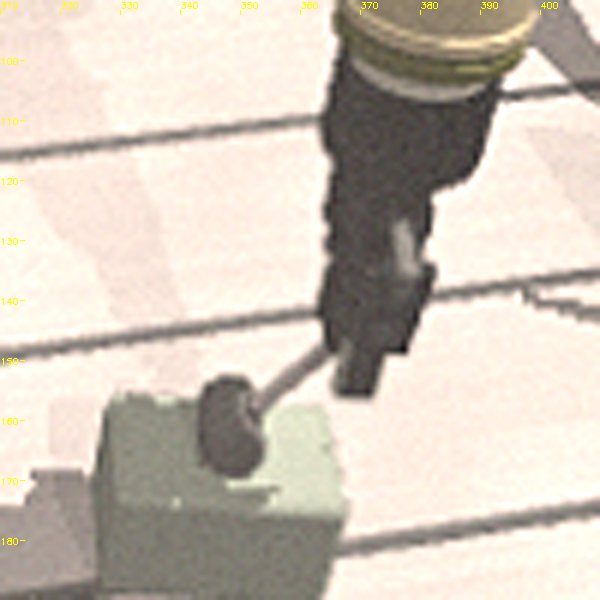

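View pics/t3.png

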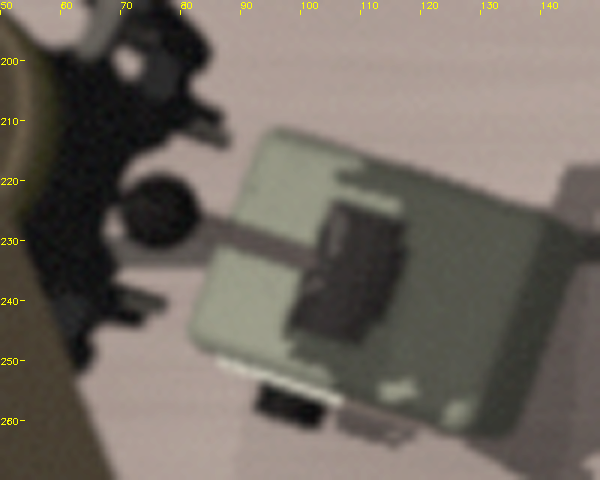

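The ball, at (76,225) in the top view, sits between the two fingers, whose tips are near (87,213) and (77,240). I'll close on it.

```bash
python3 -m creep '0 0 0.3 0 0 0 2.5;0 0 0.3 0 0 0 2;0 0 0.3 0 0 0 2;0 0 0.3 0 0 0 2;0 0 0.3 0 0 0 2;0 0 0.3 0 0 0 2' 25; python3 -c "
from h import *
for i in range(1): go([477,359,127],down(72.5))
u=np.array([.30,.954,0]);
for ph in range(36,-1,-6):
  a=np.radians(ph); print(ph, (np.sin(np.radians(40))-np.sin(a))*80,(np.cos(a)-np.cos(np.radians(40)))*80)"
```

```text
time: 3.4
tool_pos: [477.2, 360.6, 129.4]
tcp_rot: [-179.9, -0.2, 72.7]
ft_force: [-4.5, 3.6, 4.5]
finger_gap: 26.6
shift cm [-0.16  0.03  0.24] turn [-0.1  -0.23  0.15] | now [477.2 360.6 129.4] [-179.9    -0.23   72.65] f [-4.48  3.57  4.55] gap 26.6 t 3.4
36 4.400188591525289 3.437804100477555
30 11.423008774923144 7.9984768532368555
24 18.884077328859124 11.800081161889828
18 26.701649224927348 14.800965854094041
12 34.79007350950239 16.968252609186216
6 43.06073171351086 18.27819617994362
0 51.42300877492314 18.71644455048176
```

```bash
python3 -m creep '-0.65 0 -0.5 0 0 0 2;-1.35 0 -1 0 0 0 2;-1.7 0 -1.2 0 0 0 2;-2.1 0 -1.35 0 0 0 2;-2.5 0 -1.5 0 0 0 2;-2.9 0 -1.65 0 0 0 2;-3.3 0 -1.75 0 0 0 2;-3.7 0 -1.85 0 0 0 2;-4.1 0 -1.95 0 0 0 2;-4.5 0 -2 0 0 0 2;-4.9 0 -2.05 0 0 0 2;-5.3 0 -2.05 0 0 0 2;-5.3 0 -2.05 0 0 0 2;-5.3 0 -2.05 0 0 0 2'; python3 -c "
from h import *
for n in ('scene','top'):
    cv2.imwrite('pics/%s2.png'%n,cv2.cvtColor(imaging.snapshot(n),cv2.COLOR_RGB2BGR))
crop('pics/scene2.png','pics/s4.png',300,90,100,100,6)
crop('pics/top2.png','pics/t4.png',50,190,100,80,6)
go([460,308.5,146],down(72.5))"
```

```text
time: 4.8
tool_pos: [460.8, 309.7, 150.0]
tcp_rot: [-179.9, -0.2, 72.7]
ft_force: [-6.2, 1.3, -2.8]
finger_gap: 26.3
shift cm [-0.14 -0.04  0.39] turn [-0.15 -0.19  0.16] | now [460.8 309.7 149.9] [-179.85   -0.19   72.66] f [-7.29  1.19 -2.78] gap 26.1 t 4.9
```

View pics/s4.png

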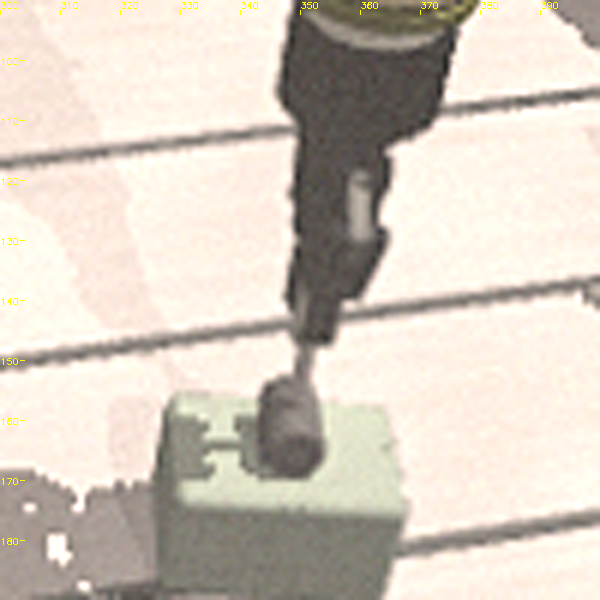

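View pics/t4.png

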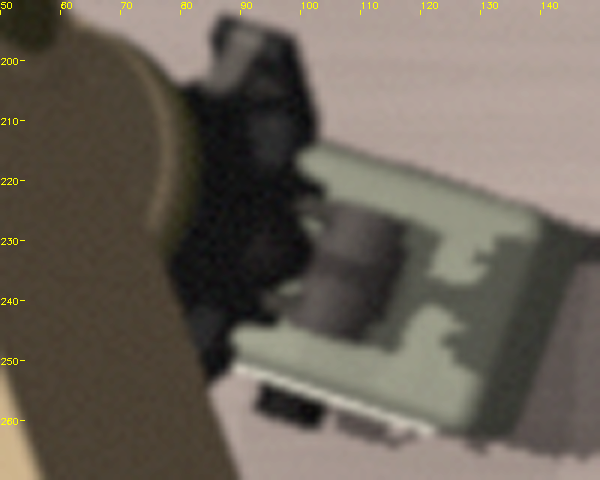

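```bash
python3 -m creep '0 0 0 0 0 0 5.5;0 0 0 0 0 0 5.5;0 0 0 0 0 0 5.5;0 0 0 0 0 0 5.5;0 0 -3 0 0 0 5.5;0 0 -7 0 0 0 5.5;0 0 -10 0 0 0 5.5;-4 0 -12 0 0 0 5.5;-8 0 -12 0 0 0 5.5;-12 0 -12 0 0 0 5.5;-16 0 -12 0 0 0 5.5;-20 0 -12 0 0 0 5.5;-20 0 -12 0 0 0 5.5'; python3 -c "
from h import *
for n in ('scene','top'):
    cv2.imwrite('pics/%s3.png'%n,cv2.cvtColor(imaging.snapshot(n),cv2.COLOR_RGB2BGR))
crop('pics/scene3.png','pics/s5.png',300,110,100,90,7)
crop('pics/top3.png','pics/t5.png',50,190,110,85,7)
"
```

```text
time: 6.2
tool_pos: [400.8, 114.9, 269.8]
tcp_rot: [-180.0, -0.1, 72.4]
ft_force: [-0.1, 0.8, -0.3]
finger_gap: 55.0
```

View pics/s5.png

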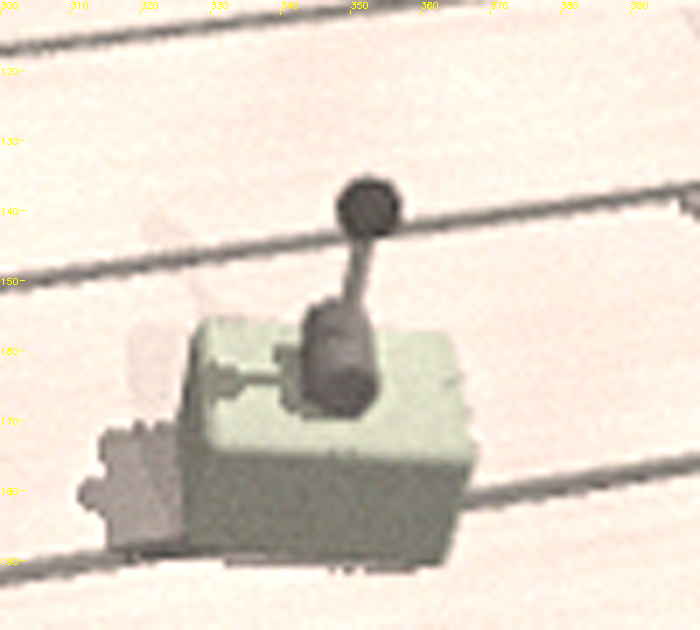

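View pics/t5.png

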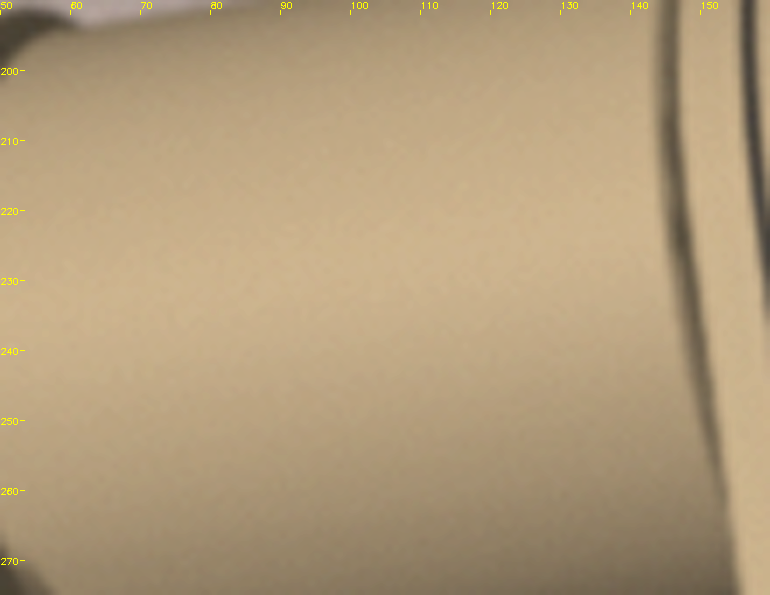

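```bash
python3 - <<'E'
from h import *
from scipy.optimize import least_squares
def pts(q):
    hx,hy,y,f0,f1=q; y=np.radians(y); X=np.array([np.cos(y),np.sin(y),0]);Y=np.array([-np.sin(y),np.cos(y),0]);Z=np.array([0,0,1.])
    h=np.array([hx,hy,85]); B=lambda f:h+80*(np.sin(f)*Y+np.cos(f)*Z)
    return h,X,Y,B
for off in (0,):
  def f(q):
    h,X,Y,B=pts(q)
    e=[proj('top',B(q[3]))[0]-(76.3,225),proj('scene',B(q[3]))[0]-(368,145),proj('scene',B(q[4]))[0]-(352.7,139.5),
       proj('top',h)[0]-(110,236.2),proj('scene',h+25*X)[0]-(348.5,164),(q[2]+17.5)/2*np.ones(2)]
    return np.concatenate(e)
  s=least_squares(f,[460,308,-17.5,.7,0]);print(s.x,s.cost);print(f(s.x).round(2).reshape(-1,2))
  # scene3 ball at angle 0 vs
  h,X,Y,B=pts(s.x)
  for a in (-.1,-.05,0,.05,.1): print(a,proj('scene',B(a)))
# free-scene bias check: unit corners top z70 predicted in scene
c=np.array([[516.4,348.9,70],[483.7,242.3,70],[403.2,267.6,70],[436.2,375.1,70]]);print(proj('scene',c))
E
```

```text
[ 4.59914593e+02  3.09656217e+02 -1.75864552e+01  7.11245701e-01
  4.88671617e-02] 2.561383615409497
[[ 0.01  0.65]
 [-0.31  0.57]
 [ 0.01 -0.07]
 [-1.09 -0.25]
 [-0.99  1.43]
 [-0.04 -0.04]]
-0.1 [[348.66304863 139.27619593]]
-0.05 [[350.03095273 139.27207281]]
0 [[351.39046178 139.32272159]]
0.05 [[352.73770546 139.42801308]]
0.1 [[354.06885225 139.58764337]]
[[365.13200963 173.85272929]
 [328.47160551 171.9278934 ]
 [326.63685221 154.55375715]
 [361.83572456 156.39409838]]
```

```bash
python3 -c "
from h import *
go([494,-290,250],down(9))"
```

```text
shift cm [-36.12  21.05   1.81] turn [-0.19 -0.18 63.52] | now [401.7 117.7 269.8] [-179.94   -0.25   72.52] f [0.53 0.17 0.69] gap 54.9 t 6.3
```

```bash
python3 -m creep '-36.1 21 1.8 0 0 63.5 7;-36.1 21 1.8 0 0 63.5 7;-36.1 21 1.8 0 0 63.5 7;-36.1 21 1.8 0 0 63.5 7;-36.1 21 1.8 0 0 63.5 7;-36.1 21 1.8 0 0 63.5 7;-36.1 21 1.8 0 0 63.5 7;-36.1 21 1.8 0 0 63.5 7;-36.1 21 1.8 0 0 63.5 7;-36.1 21 1.8 0 0 63.5 7;-36.1 21 1.8 0 0 63.5 7;-36.1 21 1.8 0 0 63.5 7;-36.1 21 1.8 0 0 63.5 7'; python3 -c "
from h import *
for n in ('scene','top'):
    cv2.imwrite('pics/%s4.png'%n,cv2.cvtColor(imaging.snapshot(n),cv2.COLOR_RGB2BGR))
crop('pics/scene4.png','pics/s6.png',320,130,60,65,9)
crop('pics/top4.png','pics/t6.png',70,200,80,70,9)
"
```

```text
time: 7.6
tool_pos: [494.1, -288.2, 250.4]
tcp_rot: [-179.8, -0.1, 9.1]
ft_force: [-0.3, 0.3, 0.4]
finger_gap: 70.1
```

View pics/t6.png

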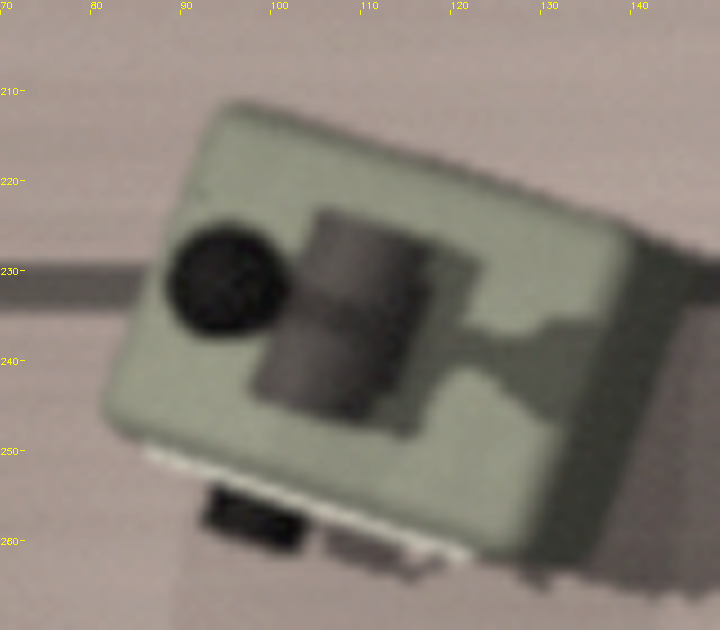

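View pics/s6.png

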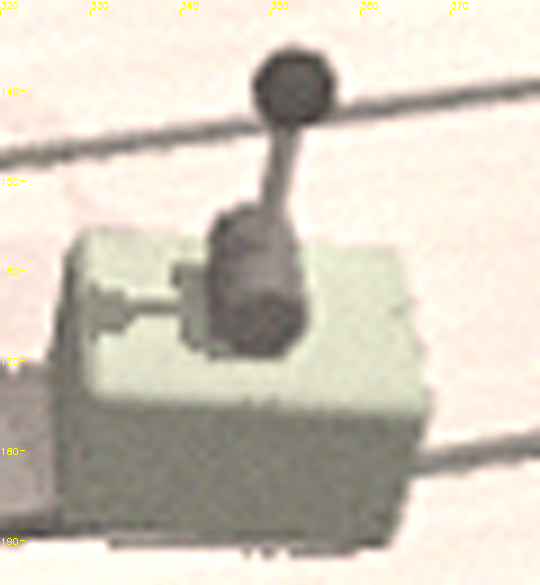

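```bash
python3 - <<'E'
from h import *
from scipy.optimize import least_squares
def pts(q):
    hx,hy,y=q[:3]; y=np.radians(y); X=np.array([np.cos(y),np.sin(y),0]);Y=np.array([-np.sin(y),np.cos(y),0]);Z=np.array([0,0,1.])
    h=np.array([hx,hy,85]); B=lambda f:h+80*(np.sin(f)*Y+np.cos(f)*Z)
    return h,X,Y,B
def f(q,full=False):
    h,X,Y,B=pts(q); bt=q[5:7];bs=q[7:9]
    e=[proj('top',B(q[3]))[0]+bt-(76.3,225),proj('scene',B(q[3]))[0]+bs-(368,145),
       proj('scene',B(q[4]))[0]+bs-(352.8,139.6),proj('top',B(q[4]))[0]+bt-(95.3,231.1),
       proj('top',h)[0]+bt-(108.5,235.5),proj('scene',h+25*X)[0]+bs-(348.5,164.4),bt*.7,bs*.7,(q[2]+17.5)/1.5*np.ones(1)]
    return np.concatenate(e)
s=least_squares(f,[460,308,-17.5,.7,0,0,0,0,0]);print(s.x.round(3),s.cost);print(f(s.x).round(2))
h,X,Y,B=pts(s.x)
for a in (-.05,0,.05): print(a,proj('top',B(a))+s.x[5:7],proj('scene',B(a))+s.x[7:9])
J=s.jac;print('sd',np.sqrt(np.diag(np.linalg.inv(J.T@J)))[4]*.6)
E
```

```text
[ 4.61097e+02  3.11113e+02 -1.76170e+01  6.84000e-01  7.00000e-03
  2.50000e-01 -8.40000e-02  3.28000e-01 -4.20000e-01] 0.6486161039007574
[ 0.08  0.15  0.18 -0.07 -0.27 -0.51 -0.25  0.04  0.05 -0.15 -0.07  0.79
  0.17 -0.06  0.23 -0.29 -0.08]
-0.05 [[ 97.11737512 231.80237275]] [[350.97492902 139.02500166]]
0 [[ 95.30607189 231.22461401]] [[352.33512385 139.07614948]]
0.05 [[ 93.53250305 230.65846678]] [[353.68297822 139.18194446]]
sd 0.01824632250212372
```

```bash
python3 - <<'E'
from h import *
np.set_printoptions(precision=1,suppress=True)
Y=np.array([.3027,.953,0])
b=atz('top',95.3,231.1,165)
c=np.mean([atz('top',*p,70) for p in [(94,211.7),(140.3,225),(129.4,261.7),(81.7,247.8)]],0)
print(b,c,(b-c)@Y)
b=atz('scene',352.8,139.6,165)
# scene box top corners z70 (sharp est): front-left, front-right, back-right, back-left
q=[(330,174),(367.3,175.5),(364,157),(328,155.5)]
C=[atz('scene',*p,70) for p in q];print(np.array(C))
c=np.mean(C,0);print(b,c,(b-c)@Y)
# hub in both at z85
print('hub top',atz('top',108.5,235.5,85))
E
```

```text
[461.5 310.6 165. ] [460.5 309.4  70. ] 1.4366372411819304
[[493.7 243.3  70. ]
 [524.8 352.1  70. ]
 [440.5 380.6  70. ]
 [408.7 270.1  70. ]]
[462.1 313.2 165. ] [466.9 311.6  70. ] 0.11994012204536048
hub top [460.9 310.6  85. ]
```

The lever is within about 0.02 rad of upright, and three estimates agree. Next is the gauge, starting with its yaw.

```bash
python3 - <<'E'
from h import *
crop('pics/top0.png','pics/g1.png',366,202,32,30,20)
crop('pics/scene0.png','pics/g2.png',134,180,26,36,16)
E
```

```text
(no output)
```

View pics/g1.png

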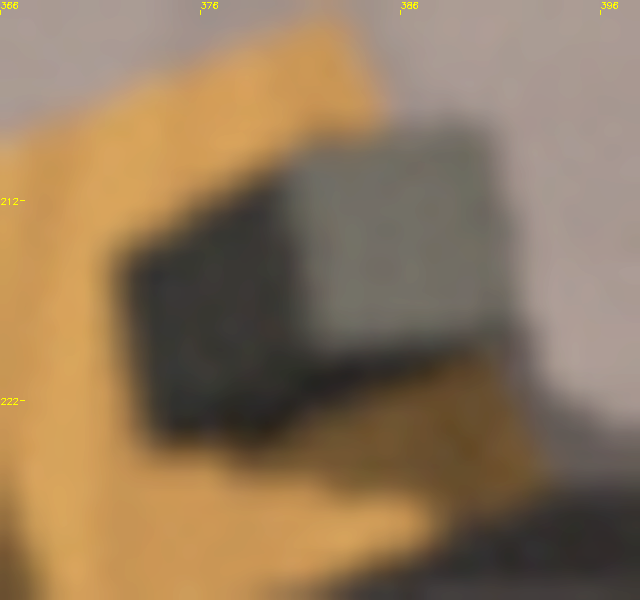

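View pics/g2.png

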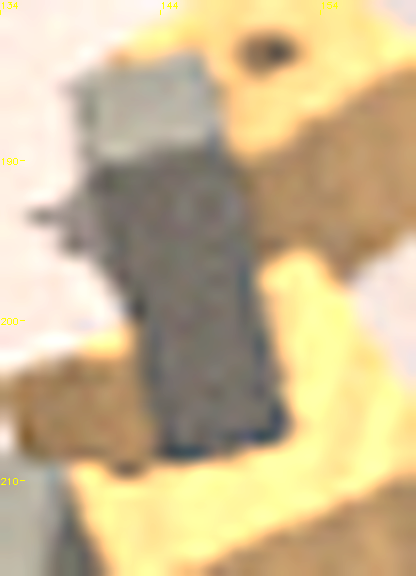

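```bash
python3 -c "
from h import *
go([495,-299.8,87],down(8))"
```

```text
shift cm [-0.09  1.18 16.34] turn [-0.23 -0.08  1.11] | now [ 493.9 -288.6  250.5] [-1.7978e+02 -9.0000e-02  9.1100e+00] f [-0.45  1.05 -0.1 ] gap 70.1 t 7.7
```

```bash
python3 -m creep '-0.05 1.15 1 -0.2 0 1 7;-0.05 1.15 3 -0.2 0 1 7;-0.05 1.15 6 -0.2 0 1 7;-0.05 1.15 9 -0.2 0 1 7;-0.05 1.15 12 -0.2 0 1 7;-0.05 1.15 14 -0.2 0 1 7;-0.05 1.15 15.5 -0.2 0 1 7;-0.05 1.15 16.3 -0.2 0 1 7;-0.05 1.15 16.3 -0.2 0 1 7'; python3 -c "
from h import *
for n in ('scene','top'):
    cv2.imwrite('pics/%s5.png'%n,cv2.cvtColor(imaging.snapshot(n),cv2.COLOR_RGB2BGR))
crop('pics/scene5.png','pics/s7.png',100,130,100,100,6)
crop('pics/top5.png','pics/t7.png',340,170,100,90,6)
go([495,-299.8,87],down(8))"
```

```text
time: 8.6
tool_pos: [494.8, -299.2, 86.3]
tcp_rot: [-179.9, -0.0, 8.1]
ft_force: [-0.1, -1.0, -0.5]
finger_gap: 70.4
shift cm [-0.09 -0.02  0.14] turn [ 0.03 -0.14  0.1 ] | now [ 495.9 -299.9   88.4] [ 1.7997e+02 -1.4000e-01  8.1000e+00] f [0.87 0.52 0.56] gap 70.1 t 8.7
```

View pics/s7.png

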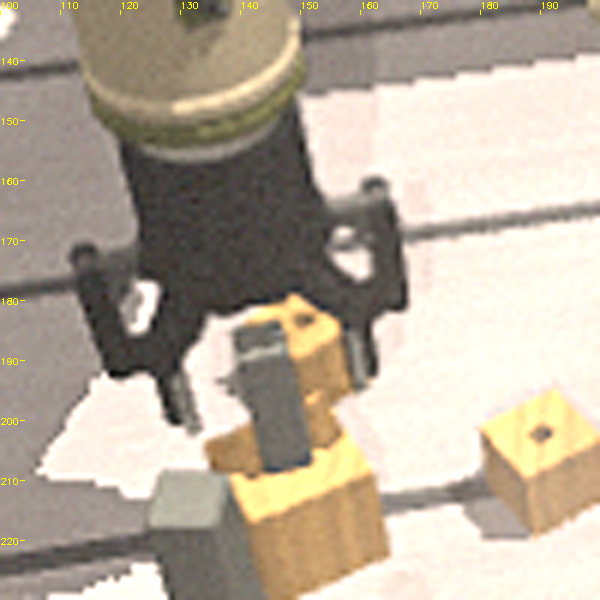

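View pics/t7.png

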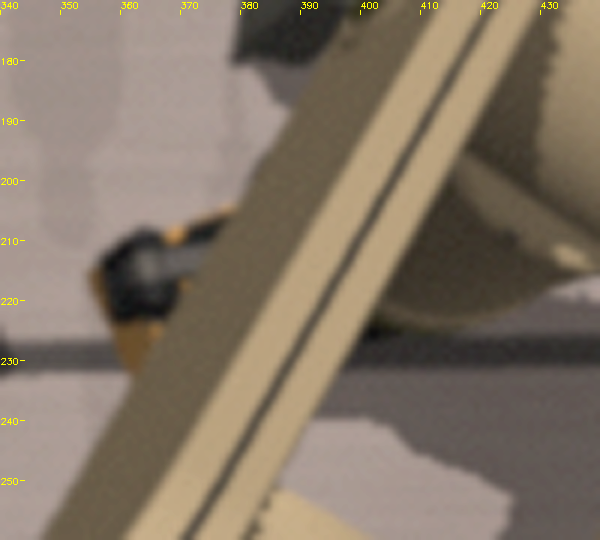

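The gauge, with its top at (143,185), stands centred between the fingers. I'll close on it.

```bash
python3 -m creep '0 0 0 0 0 0 2;0 0 0 0 0 0 2;0 0 0 0 0 0 2;0 0 0 0 0 0 2;0 0 0 0 0 0 2;0 0 0 0 0 0 2;0 0 0 0 0 0 2;0 0 0 0 0 0 2' 40; python3 -c "
from h import *
for n in ('scene',):
    cv2.imwrite('pics/%s6.png'%n,cv2.cvtColor(imaging.snapshot(n),cv2.COLOR_RGB2BGR))
crop('pics/scene6.png','pics/s8.png',100,130,100,100,6)
go([495,-299.8,87],down(8))"
```

```text
time: 9.5
tool_pos: [496.5, -300.2, 89.3]
tcp_rot: [179.9, -0.2, 8.1]
ft_force: [0.6, 0.2, 4.9]
finger_gap: 23.3
shift cm [-0.14 -0.06  0.23] turn [ 0.09 -0.2   0.1 ] | now [ 496.4 -300.2   89.3] [179.91  -0.2    8.1 ] f [-1.02  0.6   5.4 ] gap 23.5 t 9.55
```

View pics/s8.png

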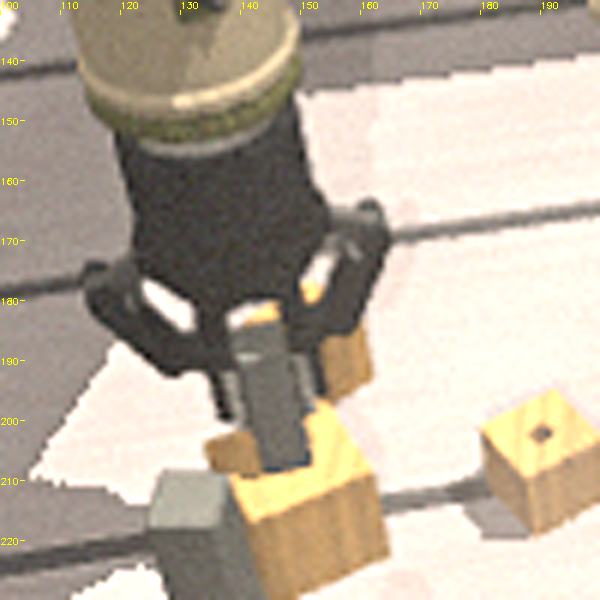

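```bash
python3 -m creep '0 0 -1 0 0 0 2;0 0 -2.5 0 0 0 2;0 0 -5 0 0 0 2;0 0 -8 0 0 0 2;0 0 -11 0 0 0 2;0 0 -14 0 0 0 2;0 0 -14 0 0 0 2'; python3 -c "
from h import *
y=np.radians(8.3);n=np.array([-.342*np.cos(y),-.342*np.sin(y),.9397])
c=np.array([502.7,42.2,64]);print(n)
go(c+n*115,Ro.from_euler('xyz',[180,-20,8.3],degrees=True))
for n in ('scene',):
    cv2.imwrite('pics/%s7.png'%n,cv2.cvtColor(imaging.snapshot(n),cv2.COLOR_RGB2BGR))
crop('pics/scene7.png','pics/s9.png',90,80,100,100,6)"
```

```text
time: 10.25
tool_pos: [498.2, -301.7, 236.3]
tcp_rot: [179.5, -0.6, 8.1]
ft_force: [0.7, -0.3, -0.4]
finger_gap: 23.6
[-0.33841782 -0.04936982  0.9397    ]
shift cm [  1.29 -34.02   6.15] turn [ 0.51 19.4  -0.11] | now [ 498.2 -301.7  236.3] [179.52  -0.6    8.11] f [ 0.69 -0.35 -0.4 ] gap 23.6 t 10.25
```

View pics/s9.png

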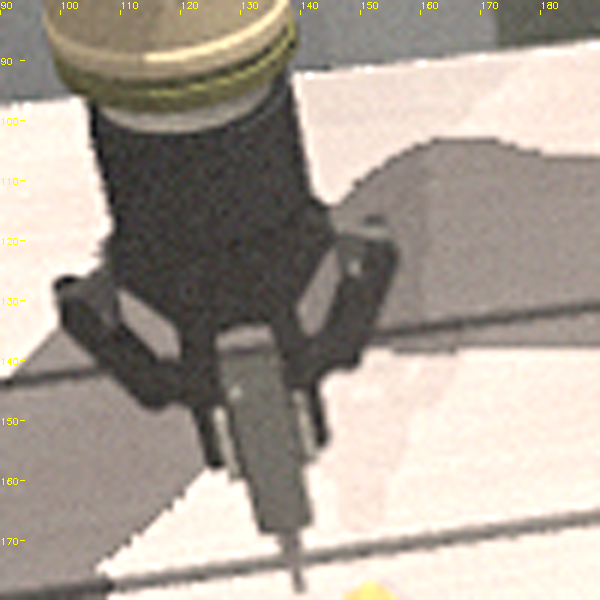

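```bash
python3 -m creep '1.3 -4 0 0.5 5 0 2;1.3 -8 0.5 0.5 10 0 2;1.3 -12 1 0.5 15 0 2;1.3 -16 2 0.5 19.4 0 2;1.3 -20 3 0.5 19.4 0 2;1.3 -24 4 0.5 19.4 0 2;1.3 -28 5 0.5 19.4 0 2;1.3 -31 6 0.5 19.4 0 2;1.3 -33 6.1 0.5 19.4 0 2;1.3 -34 6.1 0.5 19.4 0 2;1.3 -34 6.1 0.5 19.4 0 2;1.3 -34 6.1 0.5 19.4 0 2'; python3 -c "
from h import *
y=np.radians(8.3);n=np.array([-.342*np.cos(y),-.342*np.sin(y),.9397])
c=np.array([502.7,42.2,64])
for k in ('scene','top'):
    cv2.imwrite('pics/%s8.png'%k,cv2.cvtColor(imaging.snapshot(k),cv2.COLOR_RGB2BGR))
crop('pics/scene8.png','pics/s10.png',215,90,90,120,5)
crop('pics/scene8.png','pics/s11.png',245,125,45,70,9)
crop('pics/top8.png','pics/t10.png',180,170,90,80,8)
go(c+n*115,Ro.from_euler('xyz',[180,-20,8.3],degrees=True))
s=r.sense();R=Ro.from_euler('xyz',s['tcp_rot'],degrees=True)
for d in (-48,0,28,70): 
  p=s['tool_pos']+R.apply([0,0,d]);print(d,p.round(1),proj('scene',p).round(1),proj('top',p).round(1))
print('circle',proj('scene',c),proj('top',c))
"
```

```text
time: 11.5
tool_pos: [462.4, 37.0, 169.6]
tcp_rot: [-179.8, -19.8, 8.2]
ft_force: [-0.2, -0.2, -0.7]
finger_gap: 23.6
shift cm [ 0.17  0.   -0.15] turn [-0.08  0.18 -0.19] | now [462.7  36.4 170.1] [-179.85  -19.82    8.1 ] f [ 0.12  0.03 -0.71] gap 23.5 t 11.6
-48 [446.6  34.  215.2] [[260.4 134.5]] [[227.9 234.5]]
0 [462.7  36.4 170.1] [[262.2 150.8]] [[228.2 229. ]]
28 [472.1  37.8 143.7] [[263.2 160.1]] [[228.3 226.1]]
70 [486.2  39.9 104.2] [[264.7 173.6]] [[228.6 222. ]]
circle [[266.46799932 187.4910416 ]] [[228.71576674 217.327858  ]]
```

View pics/s11.png

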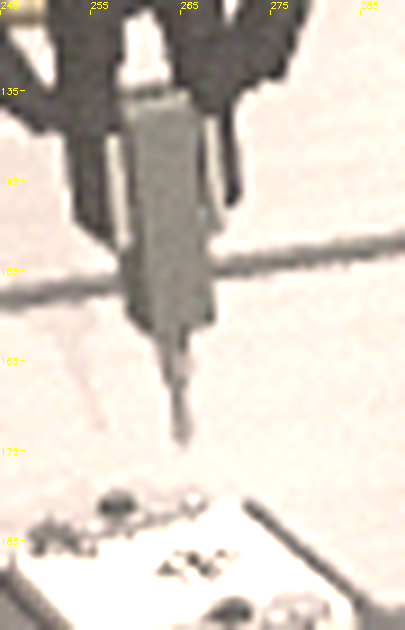

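View pics/t10.png

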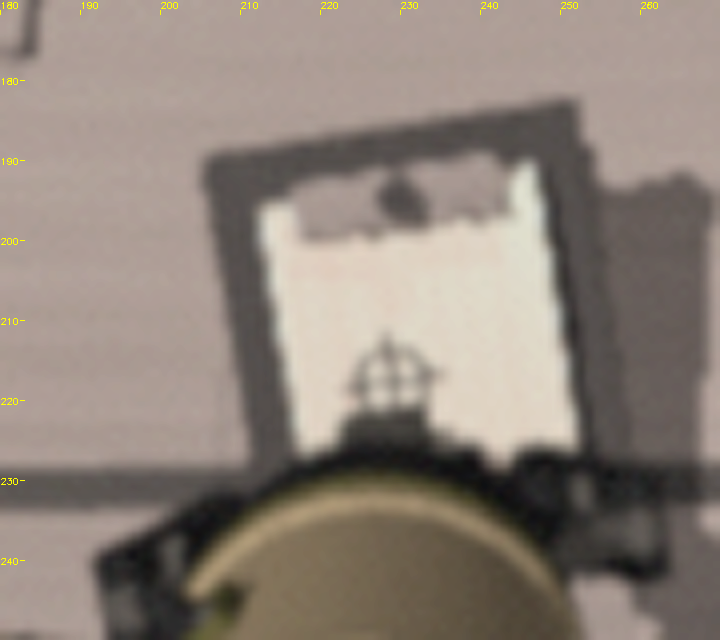

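```bash
python3 - <<'E'
from h import *
im=cv2.imread('pics/scene8.png');x0,y0,w,h,S=235,120,65,80,9
big=cv2.resize(im[y0:y0+h,x0:x0+w],None,fx=S,fy=S,interpolation=cv2.INTER_CUBIC)
big=cv2.convertScaleAbs(big,alpha=1.3)
s=r.sense();R=Ro.from_euler('xyz',s['tcp_rot'],degrees=True)
W=lambda v:s['tool_pos']+R.apply(v)
def ln(a,b,col):
    p=proj('scene',[W(a),W(b)]); p=((p-(x0,y0)+.5)*S).astype(int); cv2.line(big,tuple(p[0]),tuple(p[1]),col,1)
for z in(-48,28):
    c=[(12,12,z),(12,-12,z),(-12,-12,z),(-12,12,z)]
    for i in range(4): ln(c[i],c[i-1],(0,0,255))
for a in(12,-12):
    for b in(12,-12): ln((a,b,-48),(a,b,28),(0,0,255))
ln((0,0,28),(0,0,70),(0,255,0))
cv2.imwrite('pics/ov.png',big)
E
```

```text
(no output)
```

View pics/ov.png

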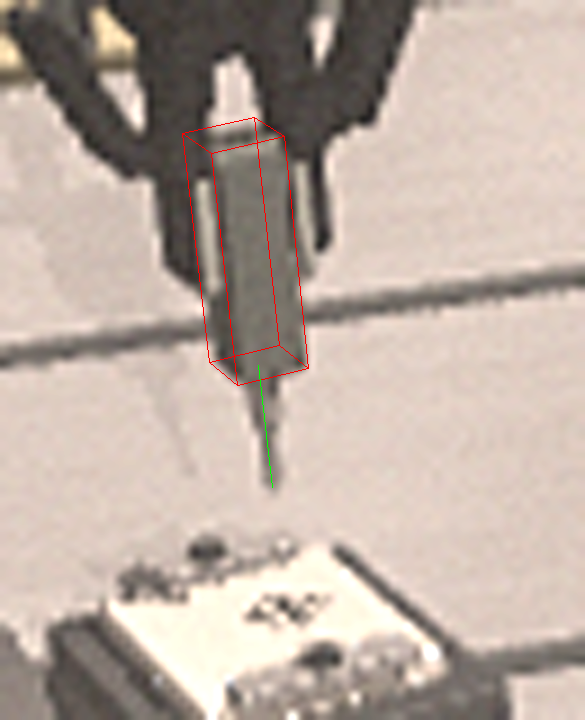

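The overlay of the predicted gauge matches the picture, with the tip at (265,174) seen against (264.7,173.6) predicted. I'll descend to about 6 mm above contact.

```bash
python3 -m creep '0.15 0 0.8 0 0.2 0 2;0.15 0 1.6 0 0.2 0 2;0.15 0 2.4 0 0.2 0 2;0.15 0 3 0 0.2 0 2;0.15 0 3.4 0 0.2 0 2;0.15 0 3.4 0 0.2 0 2'; cat >> h.py <<'E'
def chk(pic=None):
    y=np.radians(8.3);n=np.array([-.342*np.cos(y),-.342*np.sin(y),.9397]);c=np.array([502.7,42.2,64])
    s=r.sense();R=Ro.from_euler('xyz',s['tcp_rot'],degrees=True)
    d=s['tool_pos']-c;tip=s['tool_pos']+R.apply([0,0,70])
    ang=np.degrees(np.arccos(-R.apply([0,0,1])@n)); tt=tip-c
    ux=np.array([np.cos(y)*.9397,np.sin(y)*.9397,.342]);uy=np.array([-np.sin(y),np.cos(y),0])
    print('t',round(s['time'],2),'height',round(d@n,2),'tip upslope %.1f level %.1f'%(tt@ux,tt@uy),'ang',round(ang,2),'Fn',round(s['ft_force']@n,2),'f',s['ft_force'].round(2))
E
python3 -c "
from h import *
chk()
for k in ('scene','top'):
    cv2.imwrite('pics/%s9.png'%k,cv2.cvtColor(imaging.snapshot(k),cv2.COLOR_RGB2BGR)); chk()
crop('pics/scene9.png','pics/s12.png',245,140,45,70,9)
crop('pics/top9.png','pics/t12.png',195,175,70,60,10)"
```

```text
time: 12.2
tool_pos: [475.1, 38.4, 137.5]
tcp_rot: [-179.8, -19.9, 8.1]
ft_force: [-1.0, 0.3, -0.6]
finger_gap: 23.7
t 12.2 height 78.6 tip upslope -1.1 level 0.3 ang 0.12 Fn -0.22 f [-0.96  0.28 -0.56]
t 12.25 height 79.11 tip upslope -0.6 level 0.3 ang 0.1 Fn -0.21 f [-0.94 -0.1  -0.56]
t 12.3 height 79.47 tip upslope -0.2 level 0.2 ang 0.09 Fn -1.98 f [-0.16  0.66 -2.13]
```

View pics/s12.png

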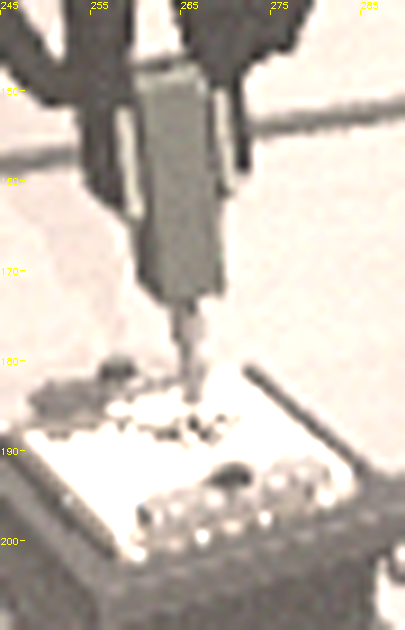

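View pics/t12.png

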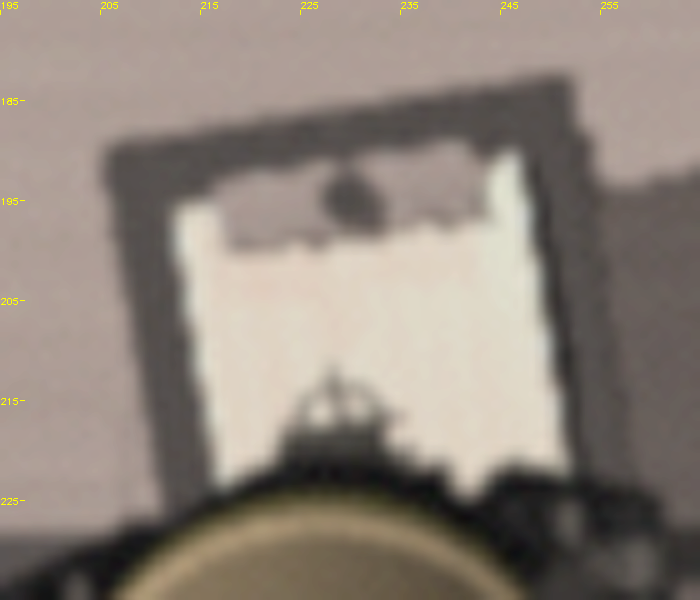

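```bash
cat >> h.py <<'E'
def avg(N=16):
    y=np.radians(8.3);n=np.array([-.342*np.cos(y),-.342*np.sin(y),.9397]);c=np.array([502.7,42.2,64])
    ux=np.array([np.cos(y)*.9397,np.sin(y)*.9397,.342]);uy=np.array([-np.sin(y),np.cos(y),0])
    F=[];P=[];T=[]
    for i in range(N):
        imaging.snapshot('scene');s=r.sense();F.append(s['ft_force']);P.append(s['tool_pos']);T.append(s['tcp_rot']%360)
    F=np.array(F);P=np.array(P);R=Ro.from_euler('xyz',np.mean(T,0),degrees=True)
    tip=P.mean(0)+R.apply([0,0,70])-c
    print('t',round(s['time'],2),'height %.2f (sd %.2f)'%(((P-c)@n).mean(),((P-c)@n).std()),'tip up %.1f lev %.1f'%(tip@ux,tip@uy),'ang %.2f'%np.degrees(np.arccos(-R.apply([0,0,1])@n)),'Fn %.2f +- %.2f'%((F@n).mean(),(F@n).std()/N**.5),'F',F.mean(0).round(2),'gap',round(s['finger_gap'],1),'ht trend',((P-c)@n).round(1)[::3])
E
python3 -c "
from h import *
avg()"
```

```text
t 13.1 height 79.63 (sd 0.13) tip up -0.1 lev 0.2 ang 0.09 Fn -1.29 +- 0.12 F [ 0.06  0.12 -1.35] gap 23.6 ht trend [79.7 79.8 79.7 79.6 79.5 79.5]
```

```bash
python3 -m creep '0 0 0.2 0 0 0 2;0 0 0.4 0 0 0 2;0 0 0.6 0 0 0 2;0 0 0.6 0 0 0 2'; python3 -c "
from h import *
avg(12)"
```

```text
time: 13.5
tool_pos: [477.3, 38.7, 132.4]
tcp_rot: [-179.8, -20.0, 8.1]
ft_force: [-0.8, 1.2, 0.0]
finger_gap: 23.5
t 14.1 height 73.46 (sd 0.10) tip up -0.3 lev 0.2 ang 0.08 Fn -1.07 +- 0.09 F [-0.25 -0.16 -1.23] gap 23.7 ht trend [73.2 73.5 73.5 73.5]
```

No contact yet. I'll step down another 2 mm.

```bash
python3 -m creep '0 0 0.1 0 0 0 2;0 0 0.2 0 0 0 2;0 0 0.2 0 0 0 2'; python3 -c "
from h import *
avg(12)"; python3 -m creep '0 0 0.1 0 0 0 2;0 0 0.2 0 0 0 2;0 0 0.2 0 0 0 2'; python3 -c "
from h import *
avg(12)"
```

```text
time: 14.4
tool_pos: [478.2, 38.7, 130.9]
tcp_rot: [-179.8, -20.0, 8.1]
ft_force: [-0.4, -0.0, -1.2]
finger_gap: 23.8
t 15.0 height 71.48 (sd 0.04) tip up -0.3 lev 0.2 ang 0.08 Fn -1.40 +- 0.19 F [-0.07 -0.11 -1.53] gap 23.4 ht trend [71.4 71.5 71.5 71.5]
time: 15.3
tool_pos: [479.0, 38.8, 129.2]
tcp_rot: [-179.8, -20.0, 8.1]
ft_force: [-0.2, 0.5, 0.4]
finger_gap: 23.7
t 15.9 height 69.54 (sd 0.02) tip up -0.2 lev 0.2 ang 0.08 Fn 0.12 +- 0.18 F [-0.42 -0.08 -0.03] gap 23.4 ht trend [69.5 69.5 69.6 69.5]
```

```bash
python3 -m creep '0 0 0.1 0 0 0 2;0 0 0.2 0 0 0 2;0 0 0.3 0 0 0 2;0 0 0.38 0 0 0 2;0 0 0.38 0 0 0 2'; python3 -c "
from h import *
avg(24)
for k in ('scene','top'): cv2.imwrite('pics/%s10.png'%k,cv2.cvtColor(imaging.snapshot(k),cv2.COLOR_RGB2BGR))
crop('pics/scene10.png','pics/s13.png',245,150,40,50,12)
crop('pics/top10.png','pics/t13.png',70,170,180,110,4)"
```

```text
time: 16.4
tool_pos: [480.3, 39.0, 125.6]
tcp_rot: [-179.9, -20.0, 8.1]
ft_force: [-1.6, -1.0, 1.2]
finger_gap: 24.0
t 17.6 height 65.75 (sd 0.02) tip up -0.1 lev 0.2 ang 0.09 Fn 1.06 +- 0.08 F [-1.09 -0.01  0.74] gap 23.5 ht trend [65.7 65.8 65.8 65.8 65.8 65.7 65.7 65.7]
```

View pics/s13.png

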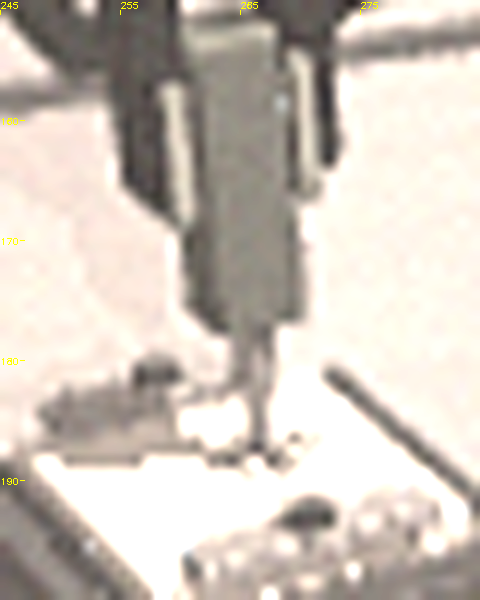

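View pics/t13.png

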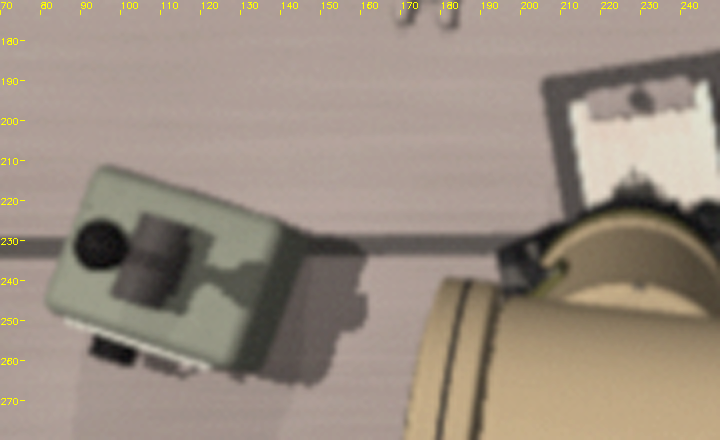

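The net spring force is about 2.28 N, against 2.3 N at half-way. The tip is at (266.5,187.5), on the circle's cross, and the lever ball is unchanged at (95,231), so I'll hand in.

```bash
python3 -c "
from h import *
print(r.hand_in())"
```

```text
the job is handed in; nothing more can be done
None
```

The lever is in neutral, and I handed in at about 17.7 s with the gauge still held against the plate inside the scribed circle.

- **Lever:** I swung it upright and released it. Both cameras together put it within about 0.02 rad of upright. The first estimate, from one camera before the arm was clear, was 0.05 rad. In the last picture the ball had not moved.
- **Gauge grip:** I lifted the smaller gauge out of the largest stand. A drawing of where it should be, laid over the scene picture, matched to about 1°.
- **Plate contact:** The gauge axis was 0.1° off my fitted plate normal. The fit has its own error, perhaps 1°. The arm's readings put the tip about 0.2 mm from my measured circle centre, which is itself good to about 2 mm. The last scene picture shows the tip on the cross.
- **Plunger:** The net spring force was about 2.3 ± 0.15 N, which matches half-way. From the estimated contact point, travel comes out at about 5 mm, good to roughly 0.7 mm.
- **Left alone:** I did not go near the spanner, bottle or step block. I did not check them separately at the end.

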